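# Kit up a lapped trumpet valve set

## Robot

A 6-joint arm with a two-finger parallel gripper is mounted at the origin on the work surface. World frame = base frame: x ahead of the robot, y to its left, z up, the work surface at z = 0. Lengths are in m, angles in rad, forces in N, time in s.
With the tool pointing down it reaches from about 0.325 to 0.875 m from the base axis. Payload 4.4 kg.
Tool frame: the origin (TCP) lies between the finger pads; the fingertips stand 19 mm ahead of it and the grasp point (between the pads) is the TCP; z points along the fingers, y is the line along which they close (so a half turn about z gives the same grasp; the last joint's range is limited). The gripper opens to 85 mm and grips with 20 to 120 N. Pads are 22 mm wide; open, the fingers measure 114 mm over their backs; the gripper's body (76 mm by 85 mm) begins 54 mm behind the grasp point. The pads swing forward as they close: fully open they stand 13 mm farther back than shut.
Start: joints at [-1.371, 0.207, 1.542, -0, 1.393, -0.15], TCP at [0.198, -0.54, 0.25] pointing down, gripper open.
Joint ranges: [-2.73, 2.73], [-0.86, 2.22], [0.23, 2.46], [-1.11, 4.25], [0.08, 2.63], [-2.82, 2.82]. Speed limits (rad/s): [2.79, 2.79, 3.14, 3.14, 3.14, 3.14].

## Interface

Orientations are given as a unit quaternion [x, y, z, w].
In Python, from station import arm gives the robot as it stands.
- The arm moves only by the shell command python3 -m jog 'ROWS' [FORCE]. ROWS is JSON, a list of rows, each an object of numbers: "claw": the closure in counts, from 0 (fully open) to 255 (shut); "x", "y", "z": the shift along the tool's x, y, z in mm; "wx", "wy", "wz": the turn, a rotation vector about the tool's x, y, z in rad. In form: [{"claw": .., "x": .., "y": .., "z": .., "wx": .., "wy": .., "wz": ..}, ...]. A call has 1 to 5 rows; each row shifts and turns the commanded pose from where the row before left it, along the tool's axes as they then stand; what a row does not reach is not made up. A row lasts 1/8 s, in which the tool goes at most 62.5 mm and 10.7 degrees, less where a joint would pass 70% of its speed; a pose out of reach is approached as far as the arm can. A call is refused whole if a number of a shift passes 62.5 or a number of a turn 0.188, either way. A call with a gripper value outside its range is refused whole. The fingers move at their own pace and stop on an object; FORCE is the grip in N (left out, the last holds). Time passes only in rows, so rows that do not move let the fingers close. It gives the time, the measured TCP pose, the force, the opening and the grip force at its end, in the units of the state.
- arm.sense(): the state, without advancing time (a new reading comes with each control period).
- arm.grab_frame(name): name is "scene" or "top"; returns a dict with "color" (420x560x3 uint8, red, green, blue), "z_map" (420x560 float32, m along the optical axis (not along the pixel's ray), 0 where there is no reading), "fx", "fy", "cx", "cy" (pixels), "R" (3x3) and "t" (3): a world point X has camera coordinates R X + t. Camera axes: x right, y down, z forward; pixel columns grow to the right and rows downward; lengths in m; the calibration is good to about 2 mm. A picture is of the moment at which its call begins.
- arm.job_done(): hands the job in; it is judged then, once.
Trained networks look in a picture, given as the dict that the camera call returned (one of the last four; its "shot" number tells which), for a name from the list of things; names that differ only in an ending like _2 or _b are one class to them, and where a whole thing is asked for, a point or a joint stands for the part that bears it (a point fixed in the world has none). Each returns a list of dicts, best first, with "score" (0 to 1); they miss things now and then, are a little off and sometimes report something else, mostly with a low value. They report only what shows in the picture. A call takes as long as a camera call. They do not tell look-alikes from the thing itself.
- arm.regions_of(picture, query): "region" (420x560 bool, what is visible of it).
- arm.spot_point(picture, query): "position" ([x, y, z] in m, in world coordinates, good to about 4 mm: a listed point, or the origin of a listed thing).
The state is a dict: "time_s": time; "qpos": joint angles; "dq": joint speeds; "effort": joint torques, N m; "position": TCP position; "tool_rot": TCP orientation; "contact_force": force on the tool from outside, world axes, zero at the start; "torque": the same for the moment, N m; "gripper_width": finger opening in m; "finger_force": force on a finger pad.
Only numpy, scipy, OpenCV 4.12 (cv2) and the standard library are available. Lean on these libraries where they do the work, as an engineer would, in place of code of your own. Each camera call takes 0.05 s, during which the arm holds its last target. There are 200 camera calls.

## Task

Put the finished valve set away in the wooden caddy: lay each of the three nickel pistons in the cradle whose colour matches the felts on its stem, seated down in both saddles with its body centred between them (either way round), and set the chrome bottom cap flat in the round white dish. Set every part down, do not drop it. Leave the bare copper piston and the dark cast iron lap rod lying where they are on the mat.

Things in the scene. Friction and masses are not known exactly. Their poses are not given: they have to be found in the camera images.
- piston_red: Nickel piston with two red felts on its stem, lying on the dark mat (3 mm thick, on the bench at z 0). Body: cylinder, diameter 17, length 84 (x -42 to +42); thin stem with red felts and button, both 16 across, on to x = +71. Origin: on its axis, mid body, 8.5 above the mat; x along it towards the button. Grasp across the body at the origin. About 60 g; does not roll by itself. (mm)
- piston_blue: Nickel piston with two blue felts on its stem, lying on the dark mat (3 mm thick, on the bench at z 0). Body: cylinder, diameter 17, length 84 (x -42 to +42); thin stem with blue felts and button, both 16 across, on to x = +71. Origin: on its axis, mid body, 8.5 above the mat; x along it towards the button. Grasp across the body at the origin. About 60 g; does not roll by itself. (mm)
- piston_yellow: Nickel piston with two yellow felts on its stem, lying on the dark mat (3 mm thick, on the bench at z 0). Body: cylinder, diameter 17, length 84 (x -42 to +42); thin stem with yellow felts and button, both 16 across, on to x = +71. Origin: on its axis, mid body, 8.5 above the mat; x along it towards the button. Grasp across the body at the origin. About 60 g; does not roll by itself. (mm)
- bottom_cap: Chrome bottom cap standing on the dark mat: diameter 22, straight knurled skirt to 9.5 high, flat top at 12 with a nipple 9 wide up to 15. About 30 g. Origin: centre of its underside; z up its axis. (mm)
- cradle_red: Red insert, fixed in the dark caddy (rim 10 above origin); 4 inserts lie parallel at 48 pitch, order varies. Plate 146 x 45 x 3 with two 90 degree V saddles, 10 thick, at x = +-29; arms reach y +-17, 24 high; x -24 to 24 is free for fingers. Origin: centre of underside, 8 above bench; x along the V, z up. Seated piston's axis: 22 above origin, y = 0. (mm)
- cradle_blue: Blue insert, fixed in the dark caddy (rim 10 above origin); 4 inserts lie parallel at 48 pitch, order varies. Plate 146 x 45 x 3 with two 90 degree V saddles, 10 thick, at x = +-29; arms reach y +-17, 24 high; x -24 to 24 is free for fingers. Origin: centre of underside, 8 above bench; x along the V, z up. Seated piston's axis: 22 above origin, y = 0. (mm)
- cradle_yellow: Yellow insert, fixed in the dark caddy (rim 10 above origin); 4 inserts lie parallel at 48 pitch, order varies. Plate 146 x 45 x 3 with two 90 degree V saddles, 10 thick, at x = +-29; arms reach y +-17, 24 high; x -24 to 24 is free for fingers. Origin: centre of underside, 8 above bench; x along the V, z up. Seated piston's axis: 22 above origin, y = 0. (mm)
- cap_dish: White insert in the same caddy, plate 146 x 45 x 3 with a round dish 43 across centred on the origin: flat dark floor 12 above the origin, 38 wide, with a lip 2 high. Origin: centre of the insert's underside, 8 above bench; x along the plate, parallel to the cradles' x; z up. (mm)
- copper_piston: Look-alike, not part of the set: same size of piston, bare copper colour, bare stem to x = +66, no felts or button, lying on the dark mat. Origin: on its axis, middle of the 84 mm body; x towards the stem. (mm)
- lap_rod: Look-alike, not part of the set: dark cast iron lap rod lying on the dark mat, diameter 17 from x = -66 to +24 mm with lighter grooves, then a shank of 11 to x = +66 mm. Origin: on its axis, mid length. (mm)
Things that resemble listed ones, but are neither listed nor needed, are in the scene too. Leave any turquoise look-alike of the piston_yellow alone.

How it is judged:
At the end, for the whole second after the job is handed in: Each nickel piston rests in the cradle of its colour: within 15 mm lengthwise, 6 mm sideways, 4 mm of seated height and 0.12 rad. The cap rests upright on the white dish's floor within 12 mm of its centre. Copper piston and lap rod rest within 20 mm of their starts (x of piston_red in the frame of cradle_red between -0.015 and 0.015 m and y of piston_red in the frame of cradle_red between -0.006 and 0.006 m and z of piston_red in the frame of cradle_red between 0.018 and 0.026 m and angle between the x axis of piston_red and the x axis of cradle_red, either way round below 0.12 rad and linear speed of each of piston_red, piston_blue, piston_yellow, bottom_cap, copper_piston, lap_rod below 0.02 m/s and x of piston_blue in the frame of cradle_blue between -0.015 and 0.015 m and y of piston_blue in the frame of cradle_blue between -0.006 and 0.006 m and z of piston_blue in the frame of cradle_blue between 0.018 and 0.026 m and angle between the x axis of piston_blue and the x axis of cradle_blue, either way round below 0.12 rad and x of piston_yellow in the frame of cradle_yellow between -0.015 and 0.015 m and y of piston_yellow in the frame of cradle_yellow between -0.006 and 0.006 m and z of piston_yellow in the frame of cradle_yellow between 0.018 and 0.026 m and angle between the x axis of piston_yellow and the x axis of cradle_yellow, either way round below 0.12 rad and horizontal distance between bottom_cap and cap_dish below 0.012 m and z of bottom_cap in the frame of cap_dish between 0.009 and 0.0145 m and angle between bottom_cap's own z axis and vertical below 0.12 rad and distance of each of copper_piston, lap_rod from where it was at the start of the episode below 0.02 m); the robot touches nothing.
It fails at once if the piston red is dropped (falls free for more than about 25 mm) or thrown (linear speed of piston_red above 0.7 m/s and contact force between the fingers and piston_red below 0.05 N).
It fails at once if the piston blue is dropped (falls free for more than about 25 mm) or thrown (linear speed of piston_blue above 0.7 m/s and contact force between the fingers and piston_blue below 0.05 N).
It fails at once if the piston yellow is dropped (falls free for more than about 25 mm) or thrown (linear speed of piston_yellow above 0.7 m/s and contact force between the fingers and piston_yellow below 0.05 N).
It fails at once if the bottom cap is dropped (falls free for more than about 25 mm) or thrown (linear speed of bottom_cap above 0.7 m/s and contact force between the fingers and bottom_cap below 0.05 N).
It also fails if it takes over 90 s, if anything falls off the work surface, if the arm or the gripper's body presses on something with over 40 N, if the wrist force passes 120 N, or if a joint passes its speed limit or range.

## Working session

There is one attempt and no reset: what is moved stays moved. The work goes in short steps, Python scripts to look and compute and a shell command to move; the robot and the scene stay as the last step left them, time stands still between calls to the robot, and variables do not carry over. Pictures are saved under pics/ and viewed, at most 14 in all, crops included, and the job is handed in when it is done.

```bash
mkdir -p pics; cat > h.py <<'E'
from station import arm
import numpy as np, cv2
def save(p,n): cv2.imwrite('pics/'+n+'.png',cv2.cvtColor(p['color'],cv2.COLOR_RGB2BGR))
def cloud(p):
    v,u=np.mgrid[0:420,0:560]; z=p['z_map'].astype(float)
    c=np.stack([(u-p['cx'])/p['fx']*z,(v-p['cy'])/p['fy']*z,z],-1)
    return (c-np.array(p['t']))@np.array(p['R']), z>0
def proj(p,X):
    c=np.array(p['R'])@np.array(X)+np.array(p['t']); return np.round([p['fx']*c[0]/c[2]+p['cx'],p['fy']*c[1]/c[2]+p['cy']])
E
python3 - <<'E'
from h import *
names=['piston_red','piston_blue','piston_yellow','bottom_cap','cradle_red','cradle_blue','cradle_yellow','cap_dish','copper_piston','lap_rod']
for cam in ['top','scene']:
    p=arm.grab_frame(cam); save(p,cam+'0'); W,ok=cloud(p)
    print(cam,np.round(np.linalg.inv(p['R'])@-np.array(p['t']),3))
    for n in names:
        for r in arm.regions_of(p,n)[:3]:
            m=r['region']&ok
            if r['score']<.3 or m.sum()<5: continue
            P=W[m]; c=np.median(P,0); d=P[:,:2]-P[:,:2].mean(0); e=np.linalg.svd(d,full_matrices=False)[2][0]
            pr=d@e
            vu=np.argwhere(m).mean(0).round()
            print(n,round(r['score'],2),m.sum(),'uv',vu[::-1],'mean',P.mean(0).round(4),'ang',round(np.degrees(np.arctan2(e[1],e[0])),1),'ext',np.ptp(pr).round(3),'zmax',P[:,2].max().round(3),'col',p['color'][m].mean(0).round())
        if cam=='top': print('   spot',[(round(s['score'],2),np.round(s['position'],4)) for s in arm.spot_point(p,n)[:3]])
E
```

```text
top [ 0.467 -0.088  0.918]
piston_red 0.61 292 uv [271. 236.] mean [ 0.4587 -0.0803  0.0177] ang 172.7 ext 0.111 zmax 0.023 col [118.  99.  88.]
piston_red 0.52 91 uv [327. 241.] mean [ 0.4494 -0.2132  0.012 ] ang 179.1 ext 0.024 zmax 0.02 col [125. 126. 126.]
   spot [(0.85, array([ 0.4471, -0.0816,  0.0076]))]
piston_blue 0.64 291 uv [319. 172.] mean [ 0.6142 -0.1907  0.0174] ang -172.9 ext 0.117 zmax 0.023 col [102.  98.  98.]
   spot [(0.75, array([ 0.6033, -0.1972,  0.0085])), (0.43, array([0.5308, 0.1073, 0.0046]))]
piston_yellow 0.81 360 uv [452. 247.] mean [ 0.4438 -0.5133  0.0134] ang -157.3 ext 0.113 zmax 0.02 col [ 68. 112.  93.]
piston_yellow 0.69 319 uv [281. 172.] mean [ 0.6121 -0.1007  0.0171] ang 154.9 ext 0.113 zmax 0.023 col [113. 104.  83.]
   spot [(0.74, array([ 0.4575, -0.5142,  0.0097])), (0.55, array([ 0.6062, -0.0996,  0.0122]))]
bottom_cap 0.7 322 uv [271. 235.] mean [ 0.4605 -0.0804  0.0172] ang 173.3 ext 0.112 zmax 0.023 col [114.  95.  84.]
   spot [(0.57, array([ 0.4495, -0.2146,  0.0055]))]
cradle_red 0.87 1141 uv [172. 205.] mean [0.526  0.1585 0.0125]
[... 1670 characters left out ...]
 23.  18.]
cradle_red 0.61 263 uv [269. 254.] mean [ 0.6209 -0.1033  0.019 ] ang -26.0 ext 0.113 zmax 0.025 col [158. 142.  97.]
cradle_blue 0.78 728 uv [370. 197.] mean [0.5254 0.206  0.0147] ang 6.0 ext 0.148 zmax 0.035 col [ 36.  59. 164.]
cradle_yellow 0.82 738 uv [338. 208.] mean [0.5359 0.1107 0.0148] ang 6.7 ext 0.145 zmax 0.035 col [221. 184.  14.]
cap_dish 0.73 713 uv [386. 192.] mean [0.5213 0.2543 0.0147] ang 7.0 ext 0.15 zmax 0.028 col [198. 191. 169.]
copper_piston 0.56 273 uv [179. 273.] mean [ 0.6135 -0.3252  0.0179] ang -18.5 ext 0.102 zmax 0.025 col [152.  82.  51.]
lap_rod 0.48 224 uv [167. 218.] mean [ 0.4479 -0.3336  0.0196] ang -3.5 ext 0.133 zmax 0.026 col [73. 69. 66.]
```

View pics/top0.png

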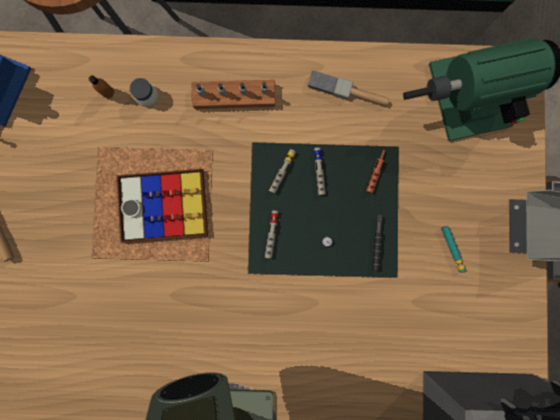

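View pics/scene0.png

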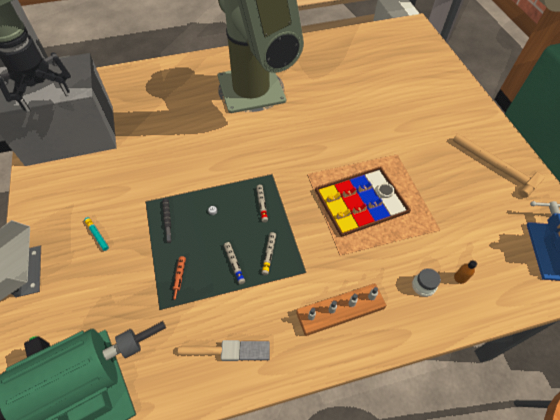

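The top view shows red (271,236), blue (319,172) and yellow (281,172), all with felts toward +x. The cap is at (327,241), copper at (375,172) and the rod at (377,245). The turquoise decoy is off the mat at (453,248). The caddy runs, from −y, yellow, red, blue, dish. Next I'll fit outlines in both views.

```bash
cat > go.py <<'E'
import sys
from h import *
from scipy.spatial.transform import Rotation as Ro
def go(x,y,z,axdeg=None,s=None):
    s=s or arm.sense(); R=Ro.from_quat(s['tool_rot']).as_matrix()
    p=np.array(s['position'])
    d=np.array([x,y,z])-p
    yaw=np.arctan2(R[1,0],R[0,0])
    out='shift mm(tool now) %s'%np.round(R.T@d*1e3,1)
    if axdeg is not None:
        best=(np.radians(axdeg)-yaw+np.pi/2)%np.pi-np.pi/2
        T=Ro.from_euler('z',yaw+best)*Ro.from_euler('x',np.pi)
        rv=(Ro.from_matrix(R).inv()*T).as_rotvec()
        out+='  turn rad %s  after-turn shift %s'%(np.round(rv,3),np.round(T.inv().apply(d)*1e3,1))
    print(out,'| tool-x yaw %.1f'%np.degrees(yaw),'pos',p.round(4),'q6 %.2f'%s['qpos'][5],'w %.4f t %.2f'%(s['gripper_width'],s['time_s']))
if __name__=='__main__': go(*map(float,sys.argv[1:]))
E
python3 - <<'E'
from h import *
from go import go
names=['piston_red','piston_blue','piston_yellow','bottom_cap','cradle_red','cradle_blue','cradle_yellow','cap_dish']
ref={'piston_red':(.46,-.08),'piston_blue':(.614,-.19),'piston_yellow':(.614,-.1),'bottom_cap':(.45,-.214)}
for cam in ['top','scene']:
    p=arm.grab_frame(cam); W,ok=cloud(p)
    for n in names:
        for r in arm.regions_of(p,n):
            m=r['region']&ok; 
            if m.sum()<5: continue
            P=W[m]; 
            if n in ref and np.hypot(*(P[:,:2].mean(0)-ref[n]))>.03: continue
            P=P[P[:,2]>(.006)]
            c,sz,a=cv2.minAreaRect(P[:,:2].astype(np.float32))
            if sz[0]<sz[1]: a+=90
            a=(a+90)%180-90
            b=np.array(c)-.0145*np.array([np.cos(np.radians(a)),np.sin(np.radians(a))])
            print(cam,n,round(r['score'],2),'c',np.round(c,4),'sz',np.round(sz,3),'a',round(a,1),'origin' if 'piston' in n else '',b.round(4) if 'piston' in n else '','z98',np.percentile(P[:,2],98).round(4)); break
        print('    spot',[np.round(s['position'],4) for s in arm.spot_point(p,n)[:2]])
go(.45,-.21,.12,-7)
E
```

```text
top piston_red 0.84 c [ 0.4615 -0.08  ] sz [0.016 0.112] a -6.3 origin [ 0.447  -0.0784] z98 0.022
    spot [array([ 0.4541, -0.078 ,  0.0066]), array([0.536 , 0.1113, 0.0059])]
top piston_blue 0.57 c [ 0.6159 -0.191 ] sz [0.11  0.017] a 7.5 origin [ 0.6015 -0.1929] z98 0.0218
    spot [array([ 0.6045, -0.1946,  0.009 ])]
top piston_yellow 0.51 c [ 0.6143 -0.1015] sz [0.016 0.11 ] a -24.6 origin [ 0.6011 -0.0954] z98 0.0218
    spot [array([ 0.4567, -0.5091,  0.0128]), array([ 0.6045, -0.0965,  0.0144])]
top bottom_cap 0.48 c [ 0.4488 -0.2129] sz [0.017 0.017] a -88.3   z98 0.0205
    spot [array([0.5184, 0.2543, 0.0039]), array([ 0.4492, -0.2174, -0.0009])]
top cradle_red 0.89 c [0.5272 0.1596] sz [0.148 0.052] a 7.4   z98 0.0298
    spot [array([0.5267, 0.1601, 0.0037])]
top cradle_blue 0.96 c [0.5207 0.2074] sz [0.15  0.049] a 5.3   z98 0.0295
    spot [array([0.5217, 0.2036, 0.007 ])]
top cradle_yellow 0.63 c [0.5324 0.1114] sz [0.144 0.045] a 6.6   z98 0.0304
    spot [array([0.5325, 0.108 , 0.0073])]
top cap_dish 0.97 c [0.5163 0.2549] sz [0.147 0.048] a 7.7   z98 0.0221
    sp
[... 513 characters left out ...]
3])]
scene bottom_cap 0.41 c [ 0.4533 -0.2118] sz [0.014 0.016] a -74.4   z98 0.0221
    spot [array([ 4.507e-01, -2.132e-01,  2.000e-04])]
scene cradle_red 0.73 c [ 0.6173 -0.3273] sz [0.017 0.11 ] a -18.7   z98 0.0243
    spot [array([0.5271, 0.1597, 0.0075])]
scene cradle_blue 0.63 c [0.5195 0.2023] sz [0.152 0.063] a 2.2   z98 0.0317
    spot []
    spot [array([0.5275, 0.11  , 0.0143])]
scene cap_dish 0.69 c [0.5157 0.2506] sz [0.15  0.059] a 7.8   z98 0.0252
    spot [array([0.517 , 0.2544, 0.0083])]
shift mm(tool now) [ 350.4 -223.2  130.3]  turn rad [-0.     0.     0.473]  after-turn shift [ 210.3 -358.3  130.3] | tool-x yaw 20.1 pos [ 0.1976 -0.54    0.2503] q6 -0.15 w 0.0856 t 3.30
```

```bash
python3 -m jog '[{"claw":100,"wz":0.156},{"claw":100,"wz":0.156},{"claw":100,"wz":0.156},{"claw":100,"x":19,"y":-48,"z":13},{"claw":100,"x":19,"y":-48,"z":13}]' 40
python3 -m jog '[{"claw":100,"x":19,"y":-48,"z":13},{"claw":100,"x":19,"y":-48,"z":13},{"claw":100,"x":19,"y":-48,"z":13},{"claw":100,"x":19,"y":-48,"z":13},{"claw":100,"x":19,"y":-48,"z":13}]'
python3 -m jog '[{"claw":100,"x":19,"y":-48,"z":13},{"claw":100,"x":19,"y":-48,"z":13},{"claw":100,"x":19,"y":-48,"z":13},{"claw":100}]'
python3 go.py .448 -.079 .024 -6.6
```

```text
shift mm(tool now) [ 393.6 -346.9  226.3]  turn rad [-0.     0.     0.466]  after-turn shift [ 195.8 -486.7  226.3] | tool-x yaw 20.1 pos [ 0.1976 -0.54    0.2503] q6 -0.15 w 0.0856 t 3.30validation failed for argument at $[0]...
validation failed for argument at $[0]...
validation failed for argument at $[0]...
```

```bash
python3 -m jog '[{"claw":100,"x":0,"y":0,"z":0,"wx":0,"wy":0,"wz":0.156},{"claw":100,"x":0,"y":0,"z":0,"wx":0,"wy":0,"wz":0.156},{"claw":100,"x":0,"y":0,"z":0,"wx":0,"wy":0,"wz":0.156},{"claw":100,"x":19,"y":-48,"z":13,"wx":0,"wy":0,"wz":0},{"claw":100,"x":19,"y":-48,"z":13,"wx":0,"wy":0,"wz":0}]' 40
python3 go.py .448 -.079 .024 -6.6
```

```text
time_s: 3.92
position: [0.2469, -0.4485, 0.2241]
tool_rot: [0.998, -0.059, 0.0, 0.0]
contact_force: [0.3, 0.2, 0.4]
gripper_width: 0.0523
finger_force: 0.0
shift mm(tool now) [ 155.8 -390.8  200. ]  turn rad [ 0.    -0.001 -0.004]  after-turn shift [ 157.3 -390.2  200.1] | tool-x yaw -6.8 pos [ 0.2469 -0.4485  0.2241] q6 0.45 w 0.0523 t 3.92
```

```bash
python3 -m jog '[{"claw":100,"x":20,"y":-49,"z":12,"wx":0,"wy":0,"wz":0},{"claw":100,"x":20,"y":-49,"z":12,"wx":0,"wy":0,"wz":0},{"claw":100,"x":20,"y":-49,"z":12,"wx":0,"wy":0,"wz":0},{"claw":100,"x":20,"y":-49,"z":12,"wx":0,"wy":0,"wz":0},{"claw":100,"x":20,"y":-49,"z":12,"wx":0,"wy":0,"wz":0}]' 
python3 -m jog '[{"claw":100,"x":20,"y":-49,"z":20,"wx":0,"wy":0,"wz":0},{"claw":100,"x":20,"y":-49,"z":20,"wx":0,"wy":0,"wz":0},{"claw":100,"x":15,"y":-48,"z":20,"wx":0,"wy":0,"wz":0},{"claw":100,"x":0,"y":0,"z":0,"wx":0,"wy":0,"wz":0}]' 
python3 go.py .448 -.079 .024 -6.6
```

```text
time_s: 4.55
position: [0.3753, -0.2161, 0.1643]
tool_rot: [0.998, -0.059, 0.001, 0.0]
contact_force: [0.9, -0.1, -0.0]
gripper_width: 0.0518
finger_force: 0.0
time_s: 5.05
position: [0.4456, -0.0756, 0.1027]
tool_rot: [0.998, -0.056, -0.002, -0.001]
contact_force: [-0.5, -0.2, -0.3]
gripper_width: 0.0521
finger_force: 0.0
shift mm(tool now) [ 3.1  3.2 78.7]  turn rad [-0.001  0.004  0.004]  after-turn shift [ 2.8  3.1 78.7] | tool-x yaw -6.4 pos [ 0.4456 -0.0756  0.1027] q6 1.32 w 0.0521 t 5.05
```

```bash
python3 -m jog '[{"claw":100,"x":3,"y":3,"z":30,"wx":0,"wy":0,"wz":0},{"claw":100,"x":0,"y":0,"z":30,"wx":0,"wy":0,"wz":0},{"claw":100,"x":0,"y":0,"z":18,"wx":0,"wy":0,"wz":0},{"claw":100,"x":0,"y":0,"z":0,"wx":0,"wy":0,"wz":0},{"claw":255,"x":0,"y":0,"z":0,"wx":0,"wy":0,"wz":0}]' 40
python3 -m jog '[{"claw":255,"x":0,"y":0,"z":0,"wx":0,"wy":0,"wz":0},{"claw":255,"x":0,"y":0,"z":0,"wx":0,"wy":0,"wz":0},{"claw":255,"x":0,"y":0,"z":0,"wx":0,"wy":0,"wz":0}]' 
python3 go.py .5268 .1588 .12 6.3
```

```text
time_s: 5.68
position: [0.4496, -0.0832, 0.0273]
tool_rot: [0.998, -0.059, 0.001, 0.0]
contact_force: [1.2, 0.1, 0.4]
gripper_width: 0.0351
finger_force: 0.0
time_s: 6.05
position: [0.45, -0.0829, 0.0276]
tool_rot: [0.998, -0.058, 0.001, 0.001]
contact_force: [-1.2, -0.3, 6.3]
gripper_width: 0.0155
finger_force: 40.9
shift mm(tool now) [  48.4 -248.9  -92.5]  turn rad [ 0.002 -0.002 -0.227]  after-turn shift [ 102.9 -231.8  -92.4] | tool-x yaw -6.7 pos [ 0.45   -0.0829  0.0276] q6 1.32 w 0.0155 t 6.05
```

```bash
python3 -m jog '[{"claw":150,"x":0,"y":0,"z":0,"wx":0,"wy":0,"wz":0},{"claw":150,"x":0,"y":0,"z":0,"wx":0,"wy":0,"wz":0},{"claw":150,"x":0,"y":0,"z":5,"wx":0,"wy":0,"wz":0},{"claw":150,"x":0,"y":0,"z":0,"wx":0,"wy":0,"wz":0}]' 
python3 -m jog '[{"claw":255,"x":0,"y":0,"z":0,"wx":0,"wy":0,"wz":0},{"claw":255,"x":0,"y":0,"z":0,"wx":0,"wy":0,"wz":0},{"claw":255,"x":0,"y":0,"z":0,"wx":0,"wy":0,"wz":0},{"claw":255,"x":0,"y":0,"z":0,"wx":0,"wy":0,"wz":0}]' 
python3 go.py .5268 .1588 .12 6.3
```

```text
time_s: 6.55
position: [0.449, -0.0823, 0.0211]
tool_rot: [0.998, -0.059, 0.0, 0.0]
contact_force: [0.4, 0.2, 1.1]
gripper_width: 0.0353
finger_force: 0.4
time_s: 7.05
position: [0.4502, -0.0826, 0.0224]
tool_rot: [0.998, -0.059, 0.001, 0.0]
contact_force: [-0.8, 1.0, 8.7]
gripper_width: 0.0159
finger_force: 42.2
shift mm(tool now) [  48.1 -248.7  -97.6]  turn rad [ 0.001 -0.002 -0.227]  after-turn shift [ 102.6 -231.6  -97.6] | tool-x yaw -6.7 pos [ 0.4502 -0.0826  0.0224] q6 1.32 w 0.0159 t 7.05
```

```bash
python3 -m jog '[{"claw":255,"x":0,"y":0,"z":-10,"wx":0,"wy":0,"wz":0},{"claw":255,"x":0,"y":0,"z":-30,"wx":0,"wy":0,"wz":0},{"claw":255,"x":0,"y":0,"z":-50,"wx":0,"wy":0,"wz":-0.113},{"claw":255,"x":0,"y":0,"z":-8,"wx":0,"wy":0,"wz":-0.113}]' 
python3 -m jog '[{"claw":255,"x":21,"y":-47,"z":0,"wx":0,"wy":0,"wz":0},{"claw":255,"x":21,"y":-47,"z":0,"wx":0,"wy":0,"wz":0},{"claw":255,"x":21,"y":-47,"z":0,"wx":0,"wy":0,"wz":0},{"claw":255,"x":21,"y":-47,"z":0,"wx":0,"wy":0,"wz":0},{"claw":255,"x":19,"y":-42,"z":0,"wx":0,"wy":0,"wz":0}]' 
python3 -m jog '[{"claw":255,"x":0,"y":0,"z":0,"wx":0,"wy":0,"wz":0}]'
python3 - <<'E'
from h import *
from go import go
go(.5268,.1588,.041,6.3)
p=arm.grab_frame('scene'); W,ok=cloud(p); print(proj(p,[.5268,.1588,.11]))
c=p['color'][130:260,290:440]; cv2.imwrite('pics/c1.png',cv2.resize(cv2.cvtColor(c,cv2.COLOR_RGB2BGR),None,fx=5,fy=4.6,interpolation=cv2.INTER_CUBIC))
E
```

```text
time_s: 7.55
position: [0.4511, -0.0831, 0.1228]
tool_rot: [0.998, 0.056, 0.003, 0.001]
contact_force: [1.2, -0.1, -1.5]
gripper_width: 0.0157
finger_force: 39.2
time_s: 8.18
position: [0.5259, 0.1594, 0.119]
tool_rot: [0.999, 0.055, -0.001, 0.0]
contact_force: [0.8, -0.1, -0.7]
gripper_width: 0.0156
finger_force: 39.3
time_s: 8.3
position: [0.5263, 0.1603, 0.1191]
tool_rot: [0.998, 0.057, -0.0, -0.0]
contact_force: [0.1, -1.2, -0.5]
gripper_width: 0.0156
finger_force: 39.4
shift mm(tool now) [ 0.3  1.6 78.1]  turn rad [-0.     0.     0.003]  after-turn shift [ 0.3  1.6 78.1] | tool-x yaw 6.5 pos [0.5263 0.1603 0.1191] q6 1.60 w 0.0156 t 8.30
[360. 180.]
```

View pics/c1.png

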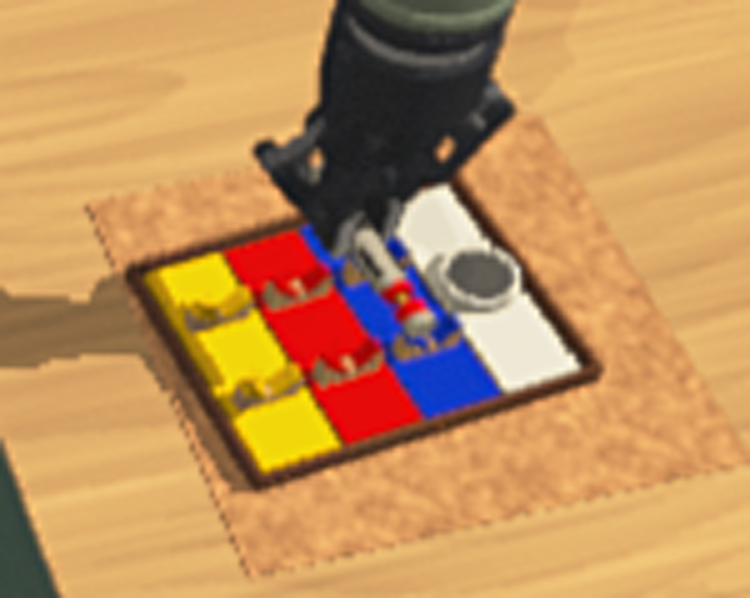

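The red piston is held over the caddy, with its felts at crop (410,305), and is parallel to the saddles. Lowering it now.

```bash
python3 -m jog '[{"claw":255,"x":0,"y":1.5,"z":35,"wx":0,"wy":0,"wz":0},{"claw":255,"x":0,"y":0,"z":25,"wx":0,"wy":0,"wz":0},{"claw":255,"x":0,"y":0,"z":8,"wx":0,"wy":0,"wz":0},{"claw":255,"x":0,"y":0,"z":5,"wx":0,"wy":0,"wz":0},{"claw":255,"x":0,"y":0,"z":0,"wx":0,"wy":0,"wz":0}]' 
python3 go.py .5268 .1588 .041 6.3
```

```text
time_s: 8.98
position: [0.5269, 0.1558, 0.0469]
tool_rot: [0.999, 0.054, 0.0, 0.0]
contact_force: [0.1, 0.3, -1.5]
gripper_width: 0.016
finger_force: 39.4
shift mm(tool now) [ 0.3 -3.   5.9]  turn rad [ 0.    -0.001 -0.002]  after-turn shift [ 0.3 -3.   5.9] | tool-x yaw 6.2 pos [0.5269 0.1558 0.0469] q6 1.59 w 0.0160 t 8.97
```

```bash
python3 -m jog '[{"claw":255,"x":0,"y":-1.5,"z":2,"wx":0,"wy":0,"wz":0},{"claw":255,"x":0,"y":0,"z":2,"wx":0,"wy":0,"wz":0},{"claw":255,"x":0,"y":0,"z":1,"wx":0,"wy":0,"wz":0},{"claw":255,"x":0,"y":0,"z":0,"wx":0,"wy":0,"wz":0}]' 
python3 go.py .5268 .1588 .041 6.3
```

```text
time_s: 9.48
position: [0.5263, 0.1578, 0.0414]
tool_rot: [0.999, 0.054, 0.0, -0.0]
contact_force: [0.7, 0.6, -0.5]
gripper_width: 0.0157
finger_force: 39.4
shift mm(tool now) [ 0.6 -1.   0.4]  turn rad [-0.    -0.    -0.001]  after-turn shift [ 0.6 -1.   0.4] | tool-x yaw 6.2 pos [0.5263 0.1578 0.0414] q6 1.60 w 0.0157 t 9.47
```

```bash
python3 -m jog '[{"claw":255,"x":0,"y":0,"z":1,"wx":0,"wy":0,"wz":0},{"claw":255,"x":0,"y":0,"z":1,"wx":0,"wy":0,"wz":0},{"claw":255,"x":0,"y":0,"z":0,"wx":0,"wy":0,"wz":0}]' 
python3 -m jog '[{"claw":255,"x":0,"y":0,"z":1,"wx":0,"wy":0,"wz":0},{"claw":255,"x":0,"y":0,"z":0,"wx":0,"wy":0,"wz":0}]' 
python3 go.py .5268 .1588 .041 6.3
```

```text
time_s: 9.85
position: [0.5265, 0.1582, 0.0409]
tool_rot: [0.999, 0.054, 0.0, -0.0]
contact_force: [-4.5, 0.6, 10.1]
gripper_width: 0.0155
finger_force: 40.6
time_s: 10.1
position: [0.5265, 0.1582, 0.0408]
tool_rot: [0.999, 0.054, 0.0, -0.0]
contact_force: [-7.2, 0.6, 16.6]
gripper_width: 0.0157
finger_force: 41.4
shift mm(tool now) [ 0.3 -0.6 -0.2]  turn rad [-0.001 -0.    -0.001]  after-turn shift [ 0.3 -0.6 -0.2] | tool-x yaw 6.2 pos [0.5265 0.1582 0.0408] q6 1.60 w 0.0157 t 10.10
```

```bash
python3 -m jog '[{"claw":190,"x":0,"y":0,"z":-1.5,"wx":0,"wy":0,"wz":0},{"claw":160,"x":0,"y":0,"z":0,"wx":0,"wy":0,"wz":0},{"claw":150,"x":0,"y":0,"z":0,"wx":0,"wy":0,"wz":0},{"claw":150,"x":0,"y":0,"z":-20,"wx":0,"wy":0,"wz":0},{"claw":150,"x":0,"y":0,"z":-50,"wx":0,"wy":0,"wz":0}]' 
python3 -m jog '[{"claw":120,"x":0,"y":0,"z":-20,"wx":0,"wy":0,"wz":0},{"claw":120,"x":0,"y":20,"z":0,"wx":0,"wy":0,"wz":0.12},{"claw":120,"x":0,"y":40,"z":0,"wx":0,"wy":0,"wz":0.14},{"claw":120,"x":0,"y":40,"z":0,"wx":0,"wy":0,"wz":0.14},{"claw":120,"x":0,"y":40,"z":0,"wx":0,"wy":0,"wz":0.14}]' 
python3 - <<'E'
from h import *
from go import go
go(.602,-.0955,.08,-25)
p=arm.grab_frame('top'); save(p,'top1')
W,ok=cloud(p)
c=p['color'][150:260,100:220]; cv2.imwrite('pics/c2.png',cv2.resize(cv2.cvtColor(c,cv2.COLOR_RGB2BGR),None,fx=5,fy=5,interpolation=cv2.INTER_CUBIC))
E
```

```text
time_s: 10.72
position: [0.5233, 0.157, 0.1071]
tool_rot: [0.999, 0.054, -0.004, 0.0]
contact_force: [1.6, 0.7, 0.3]
gripper_width: 0.0352
finger_force: 0.0
time_s: 11.35
position: [0.5104, 0.0185, 0.1295]
tool_rot: [0.976, -0.216, 0.0, 0.0]
contact_force: [-0.1, -0.6, -0.6]
gripper_width: 0.0451
finger_force: 0.0
shift mm(tool now) [131.2  64.7  49.6]  turn rad [ 0.    -0.     0.001]  after-turn shift [131.2  64.6  49.5] | tool-x yaw -25.0 pos [0.5104 0.0185 0.1295] q6 1.87 w 0.0451 t 11.35
```

View pics/c2.png

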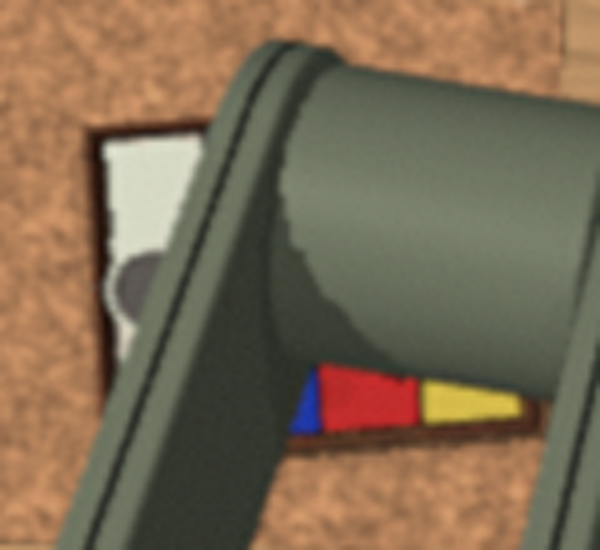

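The arm hides the caddy, so I'll check red later. On to yellow.

```bash
python3 -m jog '[{"claw":120,"x":44,"y":21.5,"z":10,"wx":0,"wy":0,"wz":0},{"claw":120,"x":44,"y":21.5,"z":20,"wx":0,"wy":0,"wz":0},{"claw":120,"x":43,"y":21.5,"z":20,"wx":0,"wy":0,"wz":0},{"claw":120,"x":0,"y":0,"z":0,"wx":0,"wy":0,"wz":0},{"claw":120,"x":0,"y":0,"z":0,"wx":0,"wy":0,"wz":0}]' 
python3 go.py .602 -.0955 .023 -25
```

```text
time_s: 12.02
position: [0.6018, -0.093, 0.0791]
tool_rot: [0.977, -0.214, -0.001, -0.0]
contact_force: [0.4, 0.0, 0.1]
gripper_width: 0.0452
finger_force: 0.0
shift mm(tool now) [ 1.3  2.1 56.1]  turn rad [-0.     0.002  0.005]  after-turn shift [ 1.2  2.1 56.1] | tool-x yaw -24.7 pos [ 0.6018 -0.093   0.0791] q6 1.71 w 0.0452 t 12.03
```

```bash
python3 -m jog '[{"claw":120,"x":1,"y":2,"z":30,"wx":0,"wy":0,"wz":0},{"claw":120,"x":0,"y":0,"z":20,"wx":0,"wy":0,"wz":0},{"claw":120,"x":0,"y":0,"z":6,"wx":0,"wy":0,"wz":0},{"claw":120,"x":0,"y":0,"z":0,"wx":0,"wy":0,"wz":0},{"claw":120,"x":0,"y":0,"z":0,"wx":0,"wy":0,"wz":0}]' 
python3 -m jog '[{"claw":255,"x":0,"y":0,"z":0,"wx":0,"wy":0,"wz":0},{"claw":255,"x":0,"y":0,"z":0,"wx":0,"wy":0,"wz":0},{"claw":255,"x":0,"y":0,"z":0,"wx":0,"wy":0,"wz":0},{"claw":255,"x":0,"y":0,"z":0,"wx":0,"wy":0,"wz":0},{"claw":255,"x":0,"y":0,"z":0,"wx":0,"wy":0,"wz":0}]' 
python3 go.py .532 .111 .12 6.3
```

```text
time_s: 12.65
position: [0.6035, -0.0957, 0.0249]
tool_rot: [0.977, -0.214, 0.001, 0.0]
contact_force: [0.2, -0.4, -0.6]
gripper_width: 0.0452
finger_force: 0.0
time_s: 13.28
position: [0.6033, -0.096, 0.0247]
tool_rot: [0.977, -0.214, 0.001, 0.0]
contact_force: [-0.0, 0.4, 5.9]
gripper_width: 0.0156
finger_force: 40.2
shift mm(tool now) [-151.2 -158.2  -95.5]  turn rad [ 0.    -0.002 -0.541]  after-turn shift [ -48.2 -213.6  -95.3] | tool-x yaw -24.7 pos [ 0.6033 -0.096   0.0247] q6 1.70 w 0.0156 t 13.28
```

```bash
python3 -m jog '[{"claw":255,"x":0,"y":0,"z":-10,"wx":0,"wy":0,"wz":0},{"claw":255,"x":0,"y":0,"z":-35,"wx":0,"wy":0,"wz":-0.13},{"claw":255,"x":0,"y":0,"z":-50,"wx":0,"wy":0,"wz":-0.14},{"claw":255,"x":0,"y":0,"z":0,"wx":0,"wy":0,"wz":-0.14},{"claw":255,"x":0,"y":0,"z":0,"wx":0,"wy":0,"wz":-0.131}]' 
python3 -m jog '[{"claw":255,"x":-10,"y":-43,"z":0,"wx":0,"wy":0,"wz":0},{"claw":255,"x":-10,"y":-43,"z":0,"wx":0,"wy":0,"wz":0},{"claw":255,"x":-10,"y":-43,"z":0,"wx":0,"wy":0,"wz":0},{"claw":255,"x":-10,"y":-43,"z":0,"wx":0,"wy":0,"wz":0},{"claw":255,"x":-9,"y":-42,"z":0,"wx":0,"wy":0,"wz":0}]' 
python3 -m jog '[{"claw":255,"x":0,"y":0,"z":0,"wx":0,"wy":0,"wz":0},{"claw":255,"x":0,"y":0,"z":0,"wx":0,"wy":0,"wz":0}]'
python3 - <<'E'
from h import *
from go import go
go(.532,.111,.0432,6.3)
p=arm.grab_frame('scene')
c=p['color'][130:260,290:440]; cv2.imwrite('pics/c3.png',cv2.resize(cv2.cvtColor(c,cv2.COLOR_RGB2BGR),None,fx=5,fy=4.6,interpolation=cv2.INTER_CUBIC))
E
```

```text
time_s: 13.9
position: [0.6028, -0.0958, 0.1199]
tool_rot: [0.998, 0.057, 0.001, 0.0]
contact_force: [-0.5, 0.6, -0.7]
gripper_width: 0.0158
finger_force: 39.5
time_s: 14.52
position: [0.5294, 0.1129, 0.1187]
tool_rot: [0.998, 0.055, -0.0, -0.0]
contact_force: [0.3, -0.7, -0.9]
gripper_width: 0.0156
finger_force: 39.5
time_s: 14.78
position: [0.5305, 0.1114, 0.1188]
tool_rot: [0.998, 0.055, 0.0, 0.0]
contact_force: [0.7, -0.4, -0.4]
gripper_width: 0.0153
finger_force: 39.5
shift mm(tool now) [ 1.5  0.5 75.6]  turn rad [ 0.001 -0.     0.001]  after-turn shift [ 1.5  0.6 75.6] | tool-x yaw 6.3 pos [0.5305 0.1114 0.1188] q6 1.51 w 0.0153 t 14.78
```

View pics/c3.png

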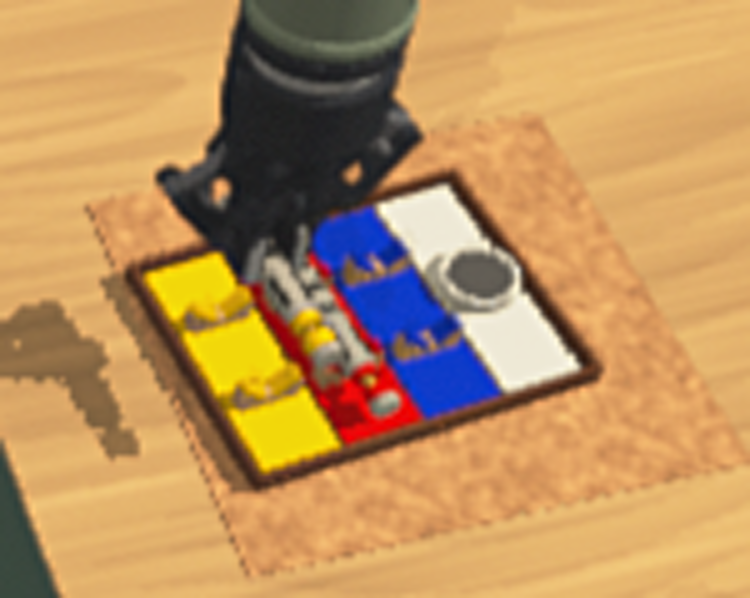

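The red piston now lies in the red cradle, with its button at crop (385,400). Yellow is held above its own cradle and aligned, so I'll lower it.

```bash
python3 -m jog '[{"claw":255,"x":1,"y":0.5,"z":35,"wx":0,"wy":0,"wz":0},{"claw":255,"x":0,"y":0,"z":25,"wx":0,"wy":0,"wz":0},{"claw":255,"x":0,"y":0,"z":8,"wx":0,"wy":0,"wz":0},{"claw":255,"x":0,"y":0,"z":4,"wx":0,"wy":0,"wz":0},{"claw":255,"x":0,"y":0,"z":0,"wx":0,"wy":0,"wz":0}]' 
python3 go.py .532 .111 .0432 6.3
python3 -m jog '[{"claw":255,"x":0,"y":0,"z":1.5,"wx":0,"wy":0,"wz":0},{"claw":255,"x":0,"y":0,"z":1,"wx":0,"wy":0,"wz":0},{"claw":255,"x":0,"y":0,"z":0,"wx":0,"wy":0,"wz":0}]' 
python3 go.py .532 .111 .0432 6.3
```

```text
time_s: 15.45
position: [0.5323, 0.1109, 0.0475]
tool_rot: [0.999, 0.055, 0.001, 0.0]
contact_force: [-0.2, -0.8, 0.1]
gripper_width: 0.0155
finger_force: 39.5
shift mm(tool now) [-0.3 -0.1  4.3]  turn rad [ 0.    -0.001 -0.001]  after-turn shift [-0.3 -0.1  4.3] | tool-x yaw 6.3 pos [0.5323 0.1109 0.0475] q6 1.51 w 0.0155 t 15.45
time_s: 15.82
position: [0.5316, 0.1113, 0.0445]
tool_rot: [0.998, 0.055, 0.0, -0.0]
contact_force: [-0.6, -0.0, -0.0]
gripper_width: 0.0157
finger_force: 39.5
shift mm(tool now) [0.4 0.3 1.3]  turn rad [ 0. -0. -0.]  after-turn shift [0.4 0.3 1.3] | tool-x yaw 6.3 pos [0.5316 0.1113 0.0445] q6 1.51 w 0.0157 t 15.82
```

```bash
python3 -m jog '[{"claw":255,"x":0,"y":0,"z":1.5,"wx":0,"wy":0,"wz":0},{"claw":255,"x":0,"y":0,"z":1,"wx":0,"wy":0,"wz":0},{"claw":255,"x":0,"y":0,"z":0,"wx":0,"wy":0,"wz":0}]' 
python3 go.py .532 .111 .0432 6.3
```

```text
time_s: 16.2
position: [0.5321, 0.1107, 0.0431]
tool_rot: [0.998, 0.055, 0.0, 0.001]
contact_force: [-3.2, -2.8, 7.8]
gripper_width: 0.016
finger_force: 40.5
shift mm(tool now) [-0.1 -0.3 -0.1]  turn rad [ 0.001 -0.001  0.   ]  after-turn shift [-0.1 -0.3 -0.1] | tool-x yaw 6.3 pos [0.5321 0.1107 0.0431] q6 1.51 w 0.0160 t 16.20
```

```bash
python3 -m jog '[{"claw":190,"x":0,"y":0,"z":-1,"wx":0,"wy":0,"wz":0},{"claw":160,"x":0,"y":0,"z":0,"wx":0,"wy":0,"wz":0},{"claw":150,"x":0,"y":0,"z":0,"wx":0,"wy":0,"wz":0},{"claw":150,"x":0,"y":0,"z":-20,"wx":0,"wy":0,"wz":0},{"claw":150,"x":0,"y":0,"z":-50,"wx":0,"wy":0,"wz":0}]' 
python3 -m jog '[{"claw":120,"x":6,"y":51.5,"z":0,"wx":0,"wy":0,"wz":0},{"claw":120,"x":6,"y":51.5,"z":0,"wx":0,"wy":0,"wz":0},{"claw":120,"x":6,"y":51.5,"z":0,"wx":0,"wy":0,"wz":0},{"claw":120,"x":6,"y":51.5,"z":0,"wx":0,"wy":0,"wz":0},{"claw":120,"x":6,"y":51.5,"z":10,"wx":0,"wy":0,"wz":0}]' 
python3 -m jog '[{"claw":120,"x":6,"y":51.5,"z":15,"wx":0,"wy":0,"wz":-0.014},{"claw":120,"x":0,"y":0,"z":0,"wx":0,"wy":0,"wz":0},{"claw":120,"x":0,"y":0,"z":0,"wx":0,"wy":0,"wz":0}]' 
python3 go.py .603 -.193 .023 7.1
```

```text
time_s: 16.82
position: [0.5286, 0.1111, 0.1104]
tool_rot: [0.998, 0.055, -0.004, -0.0]
contact_force: [1.0, -1.1, 1.0]
gripper_width: 0.035
finger_force: 0.0
time_s: 17.45
position: [0.5905, -0.1432, 0.1034]
tool_rot: [0.998, 0.055, 0.001, 0.0]
contact_force: [0.3, 0.4, 0.6]
gripper_width: 0.045
finger_force: 0.0
time_s: 17.82
position: [0.6006, -0.1916, 0.0872]
tool_rot: [0.998, 0.062, -0.001, -0.001]
contact_force: [0.1, 0.3, -0.3]
gripper_width: 0.0454
finger_force: 0.0
shift mm(tool now) [ 2.2  1.8 64.2]  turn rad [-0.001  0.001 -0.001]  after-turn shift [ 2.2  1.7 64.2] | tool-x yaw 7.1 pos [ 0.6006 -0.1916  0.0872] q6 1.00 w 0.0454 t 17.82
```

```bash
python3 -m jog '[{"claw":120,"x":2,"y":1.5,"z":35,"wx":0,"wy":0,"wz":0},{"claw":120,"x":0,"y":0,"z":22,"wx":0,"wy":0,"wz":0},{"claw":120,"x":0,"y":0,"z":6,"wx":0,"wy":0,"wz":0},{"claw":120,"x":0,"y":0,"z":0,"wx":0,"wy":0,"wz":0},{"claw":120,"x":0,"y":0,"z":0,"wx":0,"wy":0,"wz":0}]' 
python3 -m jog '[{"claw":255,"x":0,"y":0,"z":0,"wx":0,"wy":0,"wz":0},{"claw":255,"x":0,"y":0,"z":0,"wx":0,"wy":0,"wz":0},{"claw":255,"x":0,"y":0,"z":0,"wx":0,"wy":0,"wz":0},{"claw":255,"x":0,"y":0,"z":0,"wx":0,"wy":0,"wz":0},{"claw":255,"x":0,"y":0,"z":0,"wx":0,"wy":0,"wz":0}]' 
python3 go.py .5214 .2065 .12 6.3
```

```text
time_s: 18.45
position: [0.6043, -0.1934, 0.0261]
tool_rot: [0.998, 0.062, 0.001, 0.001]
contact_force: [-0.3, 0.7, 0.0]
gripper_width: 0.0457
finger_force: 0.0
time_s: 19.08
position: [0.6041, -0.1936, 0.0259]
tool_rot: [0.998, 0.062, 0.001, 0.0]
contact_force: [0.2, -0.9, 5.8]
gripper_width: 0.0155
finger_force: 40.6
shift mm(tool now) [ -32.5 -407.2  -94.6]  turn rad [ 0.001 -0.002  0.014]  after-turn shift [ -38.3 -406.8  -94.1] | tool-x yaw 7.1 pos [ 0.6041 -0.1936  0.0259] q6 1.00 w 0.0155 t 19.07
```

```bash
python3 -m jog '[{"claw":255,"x":0,"y":0,"z":-10,"wx":0,"wy":0,"wz":0},{"claw":255,"x":0,"y":0,"z":-35,"wx":0,"wy":0,"wz":0.014},{"claw":255,"x":0,"y":0,"z":-50,"wx":0,"wy":0,"wz":0},{"claw":255,"x":-5,"y":-47,"z":0,"wx":0,"wy":0,"wz":0},{"claw":255,"x":-5,"y":-51,"z":0,"wx":0,"wy":0,"wz":0}]' 
python3 -m jog '[{"claw":255,"x":-5,"y":-51,"z":0,"wx":0,"wy":0,"wz":0},{"claw":255,"x":-5,"y":-51,"z":0,"wx":0,"wy":0,"wz":0},{"claw":255,"x":-5,"y":-51,"z":0,"wx":0,"wy":0,"wz":0},{"claw":255,"x":-5,"y":-51,"z":0,"wx":0,"wy":0,"wz":0},{"claw":255,"x":-5,"y":-51,"z":0,"wx":0,"wy":0,"wz":0}]' 
python3 -m jog '[{"claw":255,"x":-3,"y":-51,"z":0,"wx":0,"wy":0,"wz":0},{"claw":255,"x":0,"y":0,"z":0,"wx":0,"wy":0,"wz":0},{"claw":255,"x":0,"y":0,"z":0,"wx":0,"wy":0,"wz":0}]'
python3 - <<'E'
from h import *
from go import go
go(.5214,.2065,.0444,6.3)
p=arm.grab_frame('scene')
c=p['color'][130:260,290:440]; cv2.imwrite('pics/c4.png',cv2.resize(cv2.cvtColor(c,cv2.COLOR_RGB2BGR),None,fx=5,fy=4.6,interpolation=cv2.INTER_CUBIC))
E
```

```text
time_s: 19.7
position: [0.5828, -0.0967, 0.1209]
tool_rot: [0.999, 0.054, 0.001, 0.0]
contact_force: [0.0, 0.4, -1.2]
gripper_width: 0.0158
finger_force: 39.9
time_s: 20.32
position: [0.5289, 0.1553, 0.1198]
tool_rot: [0.998, 0.055, -0.0, -0.0]
contact_force: [0.2, -0.1, -0.5]
gripper_width: 0.0158
finger_force: 39.9
time_s: 20.7
position: [0.5209, 0.204, 0.1196]
tool_rot: [0.998, 0.055, -0.0, 0.0]
contact_force: [0.6, -0.1, -0.4]
gripper_width: 0.0153
finger_force: 39.9
shift mm(tool now) [ 0.8 -2.5 75.2]  turn rad [0.001 0.001 0.001]  after-turn shift [ 0.8 -2.4 75.2] | tool-x yaw 6.3 pos [0.5209 0.204  0.1196] q6 1.68 w 0.0153 t 20.70
```

View pics/c4.png

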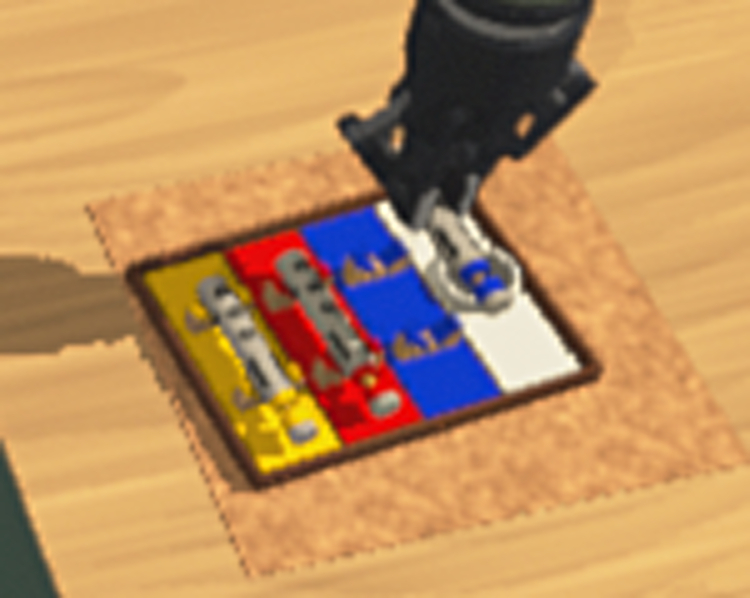

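Yellow and red are both seated, with their buttons at crop (300,430) and (385,400). Blue is held above its cradle; it appears shifted only because of its height. Lowering it.

```bash
python3 -m jog '[{"claw":255,"x":1,"y":-2,"z":35,"wx":0,"wy":0,"wz":0},{"claw":255,"x":0,"y":0,"z":25,"wx":0,"wy":0,"wz":0},{"claw":255,"x":0,"y":0,"z":8,"wx":0,"wy":0,"wz":0},{"claw":255,"x":0,"y":0,"z":4,"wx":0,"wy":0,"wz":0},{"claw":255,"x":0,"y":0,"z":0,"wx":0,"wy":0,"wz":0}]' 
python3 -m jog '[{"claw":255,"x":0,"y":0,"z":1.5,"wx":0,"wy":0,"wz":0},{"claw":255,"x":0,"y":0,"z":0.5,"wx":0,"wy":0,"wz":0},{"claw":255,"x":0,"y":0,"z":0,"wx":0,"wy":0,"wz":0}]' 
python3 go.py .5214 .2065 .0444 6.3
```

```text
time_s: 21.38
position: [0.5228, 0.206, 0.0485]
tool_rot: [0.999, 0.055, 0.001, -0.0]
contact_force: [0.4, -0.3, 1.1]
gripper_width: 0.0157
finger_force: 39.9
time_s: 21.75
position: [0.5222, 0.2064, 0.0461]
tool_rot: [0.998, 0.055, 0.0, -0.0]
contact_force: [-0.8, -0.7, 0.5]
gripper_width: 0.0157
finger_force: 39.9
shift mm(tool now) [-0.8 -0.2  1.7]  turn rad [-0.    -0.001 -0.   ]  after-turn shift [-0.8 -0.2  1.7] | tool-x yaw 6.3 pos [0.5222 0.2064 0.0461] q6 1.68 w 0.0157 t 21.75
```

```bash
python3 -m jog '[{"claw":255,"x":0,"y":0,"z":1.5,"wx":0,"wy":0,"wz":0},{"claw":255,"x":0,"y":0,"z":1,"wx":0,"wy":0,"wz":0},{"claw":255,"x":0,"y":0,"z":0,"wx":0,"wy":0,"wz":0}]' 
python3 go.py .5214 .2065 .0444 6.3
```

```text
time_s: 22.12
position: [0.5224, 0.2061, 0.0443]
tool_rot: [0.998, 0.055, 0.0, 0.0]
contact_force: [-1.8, -1.5, 7.5]
gripper_width: 0.0153
finger_force: 40.7
shift mm(tool now) [-0.9 -0.5 -0.1]  turn rad [ 0. -0. -0.]  after-turn shift [-0.9 -0.5 -0.1] | tool-x yaw 6.3 pos [0.5224 0.2061 0.0443] q6 1.68 w 0.0153 t 22.12
```

```bash
python3 -m jog '[{"claw":190,"x":0,"y":0,"z":-1,"wx":0,"wy":0,"wz":0},{"claw":160,"x":0,"y":0,"z":0,"wx":0,"wy":0,"wz":0},{"claw":150,"x":0,"y":0,"z":0,"wx":0,"wy":0,"wz":0},{"claw":150,"x":0,"y":0,"z":-20,"wx":0,"wy":0,"wz":0},{"claw":150,"x":0,"y":0,"z":-50,"wx":0,"wy":0,"wz":0}]' 
python3 -m jog '[{"claw":120,"x":-14.5,"y":51,"z":0,"wx":0,"wy":0,"wz":0},{"claw":120,"x":-14.5,"y":51,"z":0,"wx":0,"wy":0,"wz":0},{"claw":120,"x":-14.5,"y":51,"z":0,"wx":0,"wy":0,"wz":0},{"claw":120,"x":-14.5,"y":51,"z":0,"wx":0,"wy":0,"wz":0},{"claw":120,"x":-14.5,"y":51,"z":0,"wx":0,"wy":0,"wz":0}]' 
python3 -m jog '[{"claw":120,"x":-14.5,"y":51,"z":0,"wx":0,"wy":0,"wz":0},{"claw":120,"x":-14.5,"y":51,"z":0,"wx":0,"wy":0,"wz":0},{"claw":120,"x":-14.5,"y":51,"z":10,"wx":0,"wy":0,"wz":0},{"claw":120,"x":0,"y":0,"z":0,"wx":0,"wy":0,"wz":0},{"claw":120,"x":0,"y":0,"z":0,"wx":0,"wy":0,"wz":0}]' 
python3 go.py .4495 -.2135 .026 6.3
```

```text
time_s: 22.75
position: [0.5192, 0.2056, 0.1118]
tool_rot: [0.998, 0.055, -0.004, 0.001]
contact_force: [1.5, -1.0, 0.5]
gripper_width: 0.0352
finger_force: 0.0
time_s: 23.38
position: [0.4775, -0.0566, 0.1143]
tool_rot: [0.998, 0.055, 0.0, 0.0]
contact_force: [0.4, 0.1, -0.7]
gripper_width: 0.045
finger_force: 0.0
time_s: 24.0
position: [0.4511, -0.2116, 0.104]
tool_rot: [0.999, 0.054, -0.0, -0.001]
contact_force: [0.3, -0.1, -0.7]
gripper_width: 0.0453
finger_force: 0.0
shift mm(tool now) [-1.8  1.8 78. ]  turn rad [-0.001  0.001 -0.001]  after-turn shift [-1.8  1.7 78. ] | tool-x yaw 6.2 pos [ 0.4511 -0.2116  0.104 ] q6 0.85 w 0.0453 t 24.00
```

```bash
python3 -m jog '[{"claw":120,"x":-1.5,"y":1.7,"z":35,"wx":0,"wy":0,"wz":0},{"claw":120,"x":0,"y":0,"z":30,"wx":0,"wy":0,"wz":0},{"claw":120,"x":0,"y":0,"z":13,"wx":0,"wy":0,"wz":0},{"claw":120,"x":0,"y":0,"z":0,"wx":0,"wy":0,"wz":0},{"claw":120,"x":0,"y":0,"z":0,"wx":0,"wy":0,"wz":0}]' 
python3 go.py .4495 -.2135 .026 6.3
python3 -m jog '[{"claw":255,"x":0,"y":0,"z":0,"wx":0,"wy":0,"wz":0},{"claw":255,"x":0,"y":0,"z":0,"wx":0,"wy":0,"wz":0},{"claw":255,"x":0,"y":0,"z":0,"wx":0,"wy":0,"wz":0},{"claw":255,"x":0,"y":0,"z":0,"wx":0,"wy":0,"wz":0},{"claw":255,"x":0,"y":0,"z":0,"wx":0,"wy":0,"wz":0}]' 
python3 go.py .5162 .2543 .12 6.3
```

```text
time_s: 24.62
position: [0.4512, -0.214, 0.0274]
tool_rot: [0.998, 0.055, 0.001, 0.001]
contact_force: [-0.7, -0.3, -0.2]
gripper_width: 0.0451
finger_force: 0.0
shift mm(tool now) [-1.7 -0.7  1.4]  turn rad [ 0.001 -0.002  0.001]  after-turn shift [-1.7 -0.7  1.4] | tool-x yaw 6.3 pos [ 0.4512 -0.214   0.0274] q6 0.84 w 0.0451 t 24.62
time_s: 25.25
position: [0.4511, -0.2144, 0.0276]
tool_rot: [0.998, 0.055, 0.001, 0.001]
contact_force: [0.0, 1.3, 5.6]
gripper_width: 0.0184
finger_force: 38.9
shift mm(tool now) [ 116.1 -458.7  -92.8]  turn rad [ 0.001 -0.002 -0.   ]  after-turn shift [ 116.2 -458.7  -92.4] | tool-x yaw 6.3 pos [ 0.4511 -0.2144  0.0276] q6 0.84 w 0.0184 t 25.25
```

```bash
python3 - <<'E'
from h import *
p=arm.grab_frame('scene'); u,v=map(int,proj(p,[.451,-.214,.02])); print(u,v)
c=p['color'][v-40:v+35,u-50:u+50]; cv2.imwrite('pics/c5.png',cv2.resize(cv2.cvtColor(c,cv2.COLOR_RGB2BGR),None,fx=8,fy=8,interpolation=cv2.INTER_CUBIC))
E
```

```text
212 208
```

View pics/c5.png

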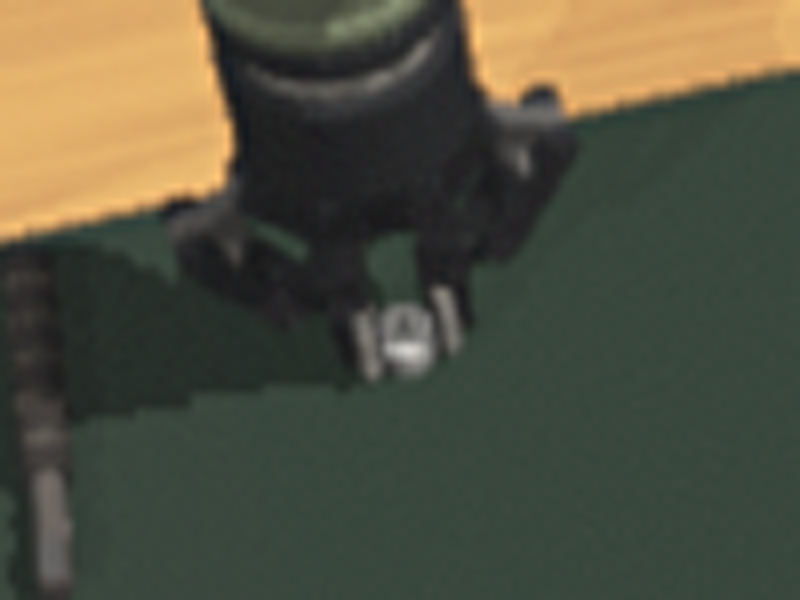

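The cap, at crop (408,340), sits upright and centred between the pads. I'll lift it a little and check.

```bash
python3 -m jog '[{"claw":255,"x":0,"y":0,"z":-4,"wx":0,"wy":0,"wz":0},{"claw":255,"x":0,"y":0,"z":-8,"wx":0,"wy":0,"wz":0},{"claw":255,"x":0,"y":0,"z":0,"wx":0,"wy":0,"wz":0},{"claw":255,"x":0,"y":0,"z":0,"wx":0,"wy":0,"wz":0}]'
python3 - <<'E'
from h import *
from go import go
go(.5162,.2543,.12,6.3)
p=arm.grab_frame('scene'); u,v=map(int,proj(p,[.451,-.214,.02])); print(u,v)
c=p['color'][v-40:v+35,u-50:u+50]; cv2.imwrite('pics/c6.png',cv2.resize(cv2.cvtColor(c,cv2.COLOR_RGB2BGR),None,fx=8,fy=8,interpolation=cv2.INTER_CUBIC))
E
```

```text
time_s: 25.8
position: [0.4501, -0.2138, 0.0383]
tool_rot: [0.998, 0.055, 0.0, 0.0]
contact_force: [-0.2, 0.1, -0.7]
gripper_width: 0.0189
finger_force: 39.1
shift mm(tool now) [ 117.  -458.   -81.7]  turn rad [ 0. -0. -0.]  after-turn shift [ 117.1 -458.   -81.7] | tool-x yaw 6.3 pos [ 0.4501 -0.2138  0.0383] q6 0.84 w 0.0189 t 25.80
212 208
```

View pics/c6.png

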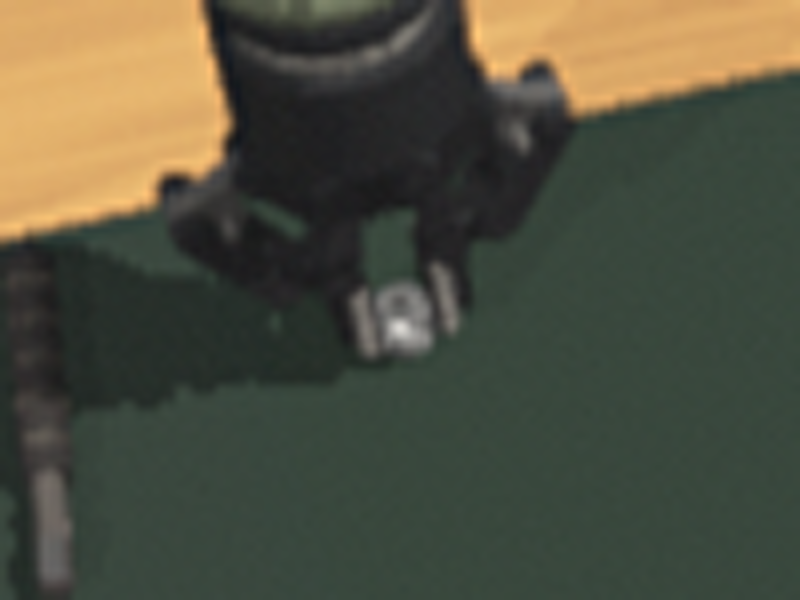

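It is held level at crop (405,320). Carrying it to the dish.

```bash
python3 -m jog '[{"claw":255,"x":0,"y":0,"z":-40,"wx":0,"wy":0,"wz":0},{"claw":255,"x":0,"y":0,"z":-42,"wx":0,"wy":0,"wz":0},{"claw":255,"x":13,"y":-47,"z":0,"wx":0,"wy":0,"wz":0},{"claw":255,"x":13,"y":-51,"z":0,"wx":0,"wy":0,"wz":0},{"claw":255,"x":13,"y":-51,"z":0,"wx":0,"wy":0,"wz":0}]' 
python3 -m jog '[{"claw":255,"x":13,"y":-51,"z":0,"wx":0,"wy":0,"wz":0},{"claw":255,"x":13,"y":-51,"z":0,"wx":0,"wy":0,"wz":0},{"claw":255,"x":13,"y":-51,"z":0,"wx":0,"wy":0,"wz":0},{"claw":255,"x":13,"y":-51,"z":0,"wx":0,"wy":0,"wz":0},{"claw":255,"x":13,"y":-51,"z":0,"wx":0,"wy":0,"wz":0}]' 
python3 -m jog '[{"claw":255,"x":13,"y":-51,"z":0,"wx":0,"wy":0,"wz":0},{"claw":255,"x":0,"y":0,"z":0,"wx":0,"wy":0,"wz":0},{"claw":255,"x":0,"y":0,"z":0,"wx":0,"wy":0,"wz":0}]'
python3 go.py .5162 .2543 .0446 6.3
```

```text
time_s: 26.48
position: [0.4725, -0.0601, 0.1203]
tool_rot: [0.999, 0.054, 0.0, -0.0]
contact_force: [0.7, 0.4, -0.4]
gripper_width: 0.0188
finger_force: 39.2
time_s: 27.1
position: [0.509, 0.2008, 0.12]
tool_rot: [0.998, 0.055, -0.0, 0.0]
contact_force: [1.7, -0.9, -0.8]
gripper_width: 0.0185
finger_force: 39.2
time_s: 27.48
position: [0.5159, 0.2509, 0.1196]
tool_rot: [0.998, 0.055, -0.001, 0.0]
contact_force: [0.1, 0.4, -1.1]
gripper_width: 0.0186
finger_force: 39.3
shift mm(tool now) [ 0.8 -3.4 75. ]  turn rad [0.001 0.002 0.001]  after-turn shift [ 0.7 -3.3 75. ] | tool-x yaw 6.3 pos [0.5159 0.2509 0.1196] q6 1.76 w 0.0186 t 27.48
```

```bash
python3 -m jog '[{"claw":255,"x":1,"y":-3,"z":35,"wx":0,"wy":0,"wz":0},{"claw":255,"x":0,"y":0,"z":25,"wx":0,"wy":0,"wz":0},{"claw":255,"x":0,"y":0,"z":8,"wx":0,"wy":0,"wz":0},{"claw":255,"x":0,"y":0,"z":3,"wx":0,"wy":0,"wz":0},{"claw":255,"x":0,"y":0,"z":0,"wx":0,"wy":0,"wz":0}]' 
python3 -m jog '[{"claw":255,"x":0,"y":0,"z":1.5,"wx":0,"wy":0,"wz":0},{"claw":255,"x":0,"y":0,"z":0.5,"wx":0,"wy":0,"wz":0},{"claw":255,"x":0,"y":0,"z":0,"wx":0,"wy":0,"wz":0}]' 
python3 go.py .5162 .2543 .0446 6.3
```

```text
time_s: 28.1
position: [0.518, 0.2541, 0.0502]
tool_rot: [0.999, 0.055, 0.001, -0.0]
contact_force: [-0.2, -0.4, -0.5]
gripper_width: 0.019
finger_force: 39.3
time_s: 28.48
position: [0.5173, 0.2545, 0.0476]
tool_rot: [0.998, 0.055, 0.0, -0.0]
contact_force: [0.0, 0.4, -1.0]
gripper_width: 0.0189
finger_force: 39.3
shift mm(tool now) [-1.1  0.1  3. ]  turn rad [-0. -0.  0.]  after-turn shift [-1.1  0.1  3. ] | tool-x yaw 6.3 pos [0.5173 0.2545 0.0476] q6 1.77 w 0.0189 t 28.48
```

```bash
python3 -m jog '[{"claw":255,"x":0,"y":0,"z":1.5,"wx":0,"wy":0,"wz":0},{"claw":255,"x":0,"y":0,"z":1,"wx":0,"wy":0,"wz":0},{"claw":255,"x":0,"y":0,"z":0,"wx":0,"wy":0,"wz":0}]' 
python3 -m jog '[{"claw":255,"x":0,"y":0,"z":1,"wx":0,"wy":0,"wz":0},{"claw":255,"x":0,"y":0,"z":0,"wx":0,"wy":0,"wz":0}]' 
python3 go.py .5162 .2543 .0446 6.3
```

```text
time_s: 28.85
position: [0.5172, 0.2544, 0.0447]
tool_rot: [0.998, 0.055, -0.0, 0.0]
contact_force: [-0.0, -0.1, 0.3]
gripper_width: 0.0187
finger_force: 39.4
time_s: 29.1
position: [0.5172, 0.2544, 0.0447]
tool_rot: [0.998, 0.055, -0.0, 0.0]
contact_force: [-2.5, -1.2, 6.3]
gripper_width: 0.0187
finger_force: 40.0
shift mm(tool now) [-1.  -0.   0.1]  turn rad [ 0.  0. -0.]  after-turn shift [-1.  -0.   0.1] | tool-x yaw 6.3 pos [0.5172 0.2544 0.0447] q6 1.77 w 0.0187 t 29.10
```

```bash
python3 -m jog '[{"claw":185,"x":0,"y":0,"z":-1,"wx":0,"wy":0,"wz":0},{"claw":160,"x":0,"y":0,"z":0,"wx":0,"wy":0,"wz":0},{"claw":155,"x":0,"y":0,"z":0,"wx":0,"wy":0,"wz":0},{"claw":155,"x":0,"y":0,"z":-20,"wx":0,"wy":0,"wz":0},{"claw":155,"x":0,"y":0,"z":-50,"wx":0,"wy":0,"wz":0}]' 
python3 -m jog '[{"claw":120,"x":0,"y":0,"z":-50,"wx":0,"wy":0,"wz":0},{"claw":120,"x":-10,"y":51,"z":-10,"wx":0,"wy":0,"wz":0},{"claw":120,"x":-10,"y":51,"z":0,"wx":0,"wy":0,"wz":0},{"claw":120,"x":-10,"y":51,"z":0,"wx":0,"wy":0,"wz":0},{"claw":120,"x":-10,"y":51,"z":0,"wx":0,"wy":0,"wz":0}]' 
python3 -m jog '[{"claw":120,"x":-10,"y":51,"z":0,"wx":0,"wy":0,"wz":0},{"claw":120,"x":-10,"y":51,"z":0,"wx":0,"wy":0,"wz":0},{"claw":120,"x":-10,"y":51,"z":0,"wx":0,"wy":0,"wz":0},{"claw":120,"x":-10,"y":51,"z":0,"wx":0,"wy":0,"wz":0},{"claw":120,"x":0,"y":0,"z":0,"wx":0,"wy":0,"wz":0}]' 
python3 - <<'E'
from h import *
for cam,(v,u) in {'top':(145,90),'scene':(150,300)}.items():
    p=arm.grab_frame(cam); W,ok=cloud(p)
    c=p['color'][v:v+120,u:u+130]; cv2.imwrite('pics/f_%s.png'%cam,cv2.resize(cv2.cvtColor(c,cv2.COLOR_RGB2BGR),None,fx=5,fy=4.9,interpolation=cv2.INTER_CUBIC))
    # residual of high points in insert frames
    a=np.radians(6.3); e=np.array([np.cos(a),np.sin(a)]); n=np.array([-e[1],e[0]])
    for k,o in dict(yellow=(.532,.111),red=(.5268,.1588),blue=(.5214,.2065),dish=(.5162,.2543)).items():
        d=W[...,:2]-o; x=d@e; y=d@n; m=ok&(abs(y)<16)&(abs(y)<.016)&(W[...,2]<.06)
        m&=(W[...,2]>.029 if k!='dish' else W[...,2]>.0265)&(abs(x)<(.085 if k!='dish' else .02))
        if k!='dish':
            s=m&(abs(x)<.022); f=np.polyfit(x[s],y[s],1)
            print(cam,k,m.sum(),'x',x[m].min().round(4),x[m].max().round(4),'y body',y[s].mean().round(4),'slope',f[0].round(3),'ztop body',np.percentile(W[...,2][s],90).round(4))
        else: print(cam,k,m.sum(),'x',x[m].mean().round(4),'y',y[m].mean().round(4),'z',W[...,2][m].max().round(4))
    for q in ['copper_piston','lap_rod']: print(q,[np.round(s['position'],3) for s in arm.spot_point(p,q)[:1]])
E
```

```text
time_s: 29.72
position: [0.515, 0.2536, 0.1136]
tool_rot: [0.998, 0.055, -0.003, 0.001]
contact_force: [0.9, 0.5, 0.2]
gripper_width: 0.0336
finger_force: 0.0
time_s: 30.35
position: [0.5001, 0.0457, 0.1766]
tool_rot: [0.998, 0.055, 0.001, 0.0]
contact_force: [0.7, -0.3, 0.2]
gripper_width: 0.0454
finger_force: 0.0
time_s: 30.98
position: [0.4828, -0.1637, 0.1766]
tool_rot: [0.999, 0.052, 0.001, 0.001]
contact_force: [-0.4, 1.2, 0.4]
gripper_width: 0.0451
finger_force: 0.0
top yellow 364 x -0.0428 0.0692 y body -0.0006 slope 0.006 ztop body 0.0391
top red 371 x -0.0436 0.0673 y body -0.001 slope -0.022 ztop body 0.039
top blue 368 x -0.042 0.0708 y body -0.0012 slope -0.008 ztop body 0.0389
top dish 72 x -0.0015 y -0.0003 z 0.0381
copper_piston [array([ 0.61 , -0.325,  0.01 ])]
lap_rod [array([0.521, 0.202, 0.009])]
scene yellow 283 x -0.0431 0.0723 y body -0.0014 slope 0.018 ztop body 0.0408
scene red 277 x -0.0426 0.0703 y body -0.0018 slope -0.031 ztop body 0.0413
scene blue 271 x -0.0425 0.0728 y body -0.0016 slope -0.037 ztop body 0.0409
scene dish 52 x 0.0011 y -0.0003 z 0.0372
copper_piston [array([ 0.608, -0.326,  0.012])]
lap_rod [array([ 0.453, -0.332,  0.012])]
```

View pics/f_top.png

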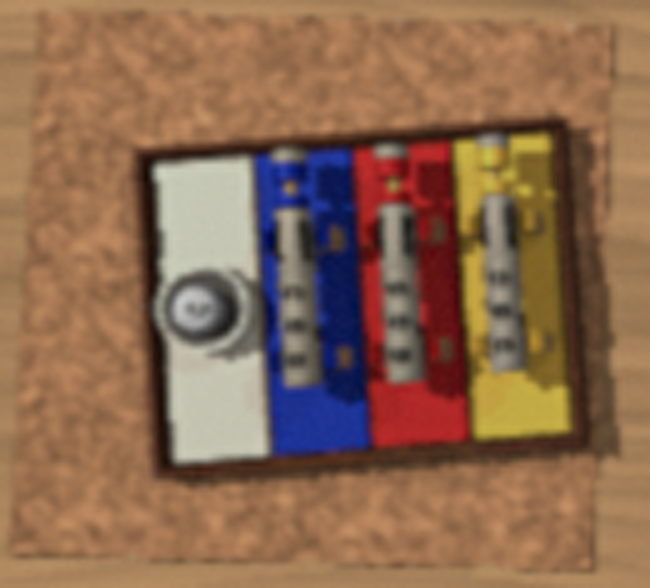

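View pics/f_scene.png

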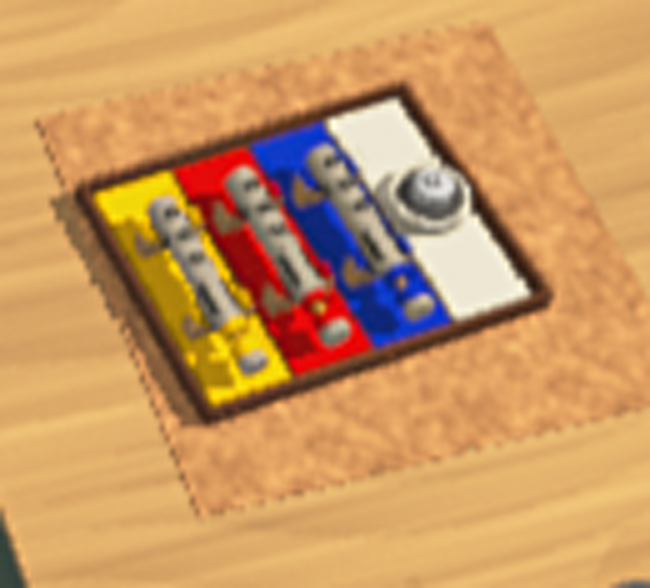

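Both views show each piston seated in its own colour and the cap flat in the dish, at top crop (200,310). Measured offsets are within 2 mm and the seated heights match. Handing in.

```bash
python3 -c "
from station import arm
print(arm.job_done())"
```

```text
the job is handed in; nothing more can be done
None
```

I handed the job in at about 31 s: all three pistons are seated in their matching cradles, the cap is flat in the white dish, and the copper piston and lap rod were left untouched. Final camera checks put every part within about 2 mm of centre, but the hand-in returned no verdict.

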